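# Slide a fresh plaster tile off its casting board onto the drying rack

### The job

Bring the wooden slatted drying rack up to the casting board, in line with the tile, until its slat ends stand snug and square against the long side of the board. Then slide the square plaster tile across onto the rack, without lifting or tipping it (it is still weak), and leave it lying flat, square and in the middle of the rack with bare slat showing all round. Leave the other things on the bench and on the board where they are.

Things in the scene. Friction and masses are not known exactly. Their poses are not given: they have to be found in the camera images.
- tile: The square cast plaster tile, off-white, 150 x 150 x 14 mm, with a low raised border and rosette (2 to 3 mm, from 10 mm inside the edges) on its upper face; about 0.4 kg. It lies on the casting board. Too wide to take between the fingers: push it by its upright edges. Origin: centre of its underside; z up, x and y square to its edges.
- rack: The loose drying rack, pale wood, about 0.26 kg: five parallel slats with free ends, each 200 mm long (along y), 22 mm wide and 11 mm thick, on two cross battens. 218 mm wide over all along x; upper face 19 mm above the bench. Origin: centre of its underside, z up. It starts clear of the board, to its right or its left.
- rack_slat (a point): Middle of the rack's middle slat, on its upper face, axes as the rack's. The slats lie at 49 mm centres with 27 mm gaps; the battens under them (20 mm wide, 8 mm thick) lie 70 mm to either side in y, so that here the gaps are open down to the bench and the slat can be gripped from above across its 22 mm width.
- board: The casting board, plywood, 320 mm along x, 200 mm along y, on four rubber feet; it is fixed and does not shift. Its upper face is 22 mm above the bench, 3 mm above the rack's. Its long sides lie at y = -100 and 100 mm; the rack belongs against the one that faces it. Origin: centre of its underside, at bench height; z up.
- knife: A filling knife lying on the far (+x) end of the casting board, along its y: 40 mm wide, 173 mm long, 14 mm high, steel blade and dark wooden handle. Origin: middle of the knife, underside. Leave alone.
- jug: A blue plastic jug standing at the left of the bench, 124 mm across, 190 mm high, with a handle. Origin: centre of its foot. Leave alone.
- dustpan: An aluminium dustpan, pan 190 x 210 mm and 46 mm high with a 125 mm handle along -x, at the right of the bench. Origin: centre of the pan, underside. Leave alone.
- peg_tin: A tin of wooden clothes pegs, 110 mm across, 100 mm high with pegs up to 130 mm, near the robot, at the right. Origin: centre of its foot. Leave alone.
- bottle: A capped green glass bottle, 72 mm across, 190 mm high, standing at the right. Origin: centre of its foot. Leave alone.
- mould: The empty square casting mould, a grey tray 180 x 180 x 24 mm, at the left. Origin: centre of its underside. Leave alone.
- roundel: A small round plaster casting, 100 mm across, 13 mm high, lying on the bench near the robot, at the left. Origin: centre of its underside. Leave alone.

How it is judged:
By the outcome, as a careful person would: the job done as asked, in the order asked, and still so for the second after the job is handed in, with the robot touching nothing.
It also fails if it takes over 58 s, if anything falls off the work surface, if the arm or the gripper's body presses on something with over 40 N, if the wrist force passes 120 N, or if a joint passes its speed limit or range.

### The arm

A 7-joint arm with a two-finger parallel gripper is mounted at the origin on the work surface. World frame = base frame: x ahead of the robot, y to its left, z up, the work surface at z = 0. Lengths are in m, angles in rad, forces in N, time in s.
With the tool pointing down it reaches from about 0.4 to 0.9 m from the base axis. Payload 5.6 kg.
Tool frame: the origin (TCP) lies midway between the tips of the shut fingers; the grasp point (between the pads) lies 19 mm behind it; z points along the fingers, y is the line along which they close (so a half turn about z gives the same grasp; the last joint's range is limited). The gripper opens to 92 mm and grips with 3 to 60 N. Pads are 20 mm wide; open, the fingers measure 128 mm over their backs; the gripper's body (75 mm by 189 mm) begins 69 mm behind the grasp point.
Start: joints at [-1.298, 0.468, -0.012, 1.603, 0.006, 1.071, -0.056], TCP at [0.202, 0.618, 0.215] pointing down, gripper open.
Joint ranges: [-2.53, 2.53], [-0.31, 2.02], [-1.57, 1.55], [0.28, 2.44], [-1.29, 4.43], [0.15, 1.84], [-2.92, 2.92]. Speed limits (rad/s): [2.57, 2.57, 3.14, 3.14, 3.14, 3.14, 3.14].

### API

Orientations are given as a 3x3 rotation matrix whose columns are the frame's x, y, z axes.
In Python, from station import env, effector, solver, viewer, workorder, search_frame, tip_of gives the robot as it stands. Calls block until the motion is done:
- env.reach(position, orientation): joint-space move of the TCP to a pose.
- env.movel(position, frame=None, rate=0.15): straight line of the TCP; frame=None keeps the orientation; rate is the mean speed in m/s.
- env.goto_joints(angles): joint-space move.
- effector.release() and effector.grasp(squeeze=None): open the fingers fully, or close them until they stop; squeeze is the grip in N (None keeps the last).
- env.pause(seconds).
- solver.inverse_kinematics(position, orientation): joint angles nearest the present ones, or None.
- env.sense(): the state.
- viewer.read_camera(name): name is "scene" or "top"; returns (picture, depth): 480x640x3 uint8, red, green, blue; 480x640 float32, m along the optical axis (not along the pixel's ray), 0 where there is no reading.
- viewer.camera_info(name): a dict with "intrinsics" (3x3 intrinsics, pixels), "dist_coeffs" ([k1, k2, p1, p2, k3] as OpenCV has them; the pictures are not rectified), "eye" and "rotation" of the camera in the world. Camera axes: x right, y up, looking along -z (the intrinsics and any distortion apply to the point x, -y, -z); pixel columns grow to the right and rows downward; lengths in m; the calibration is good to about 2 mm. A picture is of the moment at which its call begins. camera_info takes no time and is no camera call.
A pose or a line that the arm cannot do raises env.PlanningError and nothing moves.
- workorder.finish_job(): hands the job in; it is judged then, once.
Trained networks look in the newest picture that a camera, given by its name, has taken for a name from the list of things; names that differ only in an ending like _2 or _b are one class to them, and where a whole thing is asked for, a point or a joint stands for the part that bears it (a point fixed in the world has none). Each returns a list of dicts, best first, with "score" (0 to 1); they miss things now and then, are a little off and sometimes report something else, mostly with a low value. They report only what shows in the picture. A call takes as long as a camera call.
- search_frame(camera, name): "at" ([x, y, z] in m, in world coordinates, good to about 4 mm: the middle of the surface that is visible of it).
- tip_of(camera, name): "at" ([x, y, z] in m, in world coordinates, good to about 4 mm: a listed point, or the origin of a listed thing).
The state is a dict: "t": time; "joint_positions": joint angles; "joint_velocities": joint speeds; "tau": joint torques, N m; "ee_pos": TCP position; "tcp_rot": TCP orientation; "wrist_force": force on the tool from outside, world axes, zero at the start; "moment": the same for the moment, N m; "gripper_width": finger opening in m; "grasp_force": force on a finger pad.
Only numpy, scipy, OpenCV 4.12 (cv2) and the standard library are available. Lean on these libraries where they do the work, as an engineer would, in place of code of your own. Each camera call takes 0.05 s, during which the arm holds its last target. There are 200 camera calls.

## Working session

There is one attempt and no reset: what is moved stays moved. The work goes in short steps, each a Python script; the robot and the scene stay as the last script left them, time stands still between calls to the robot, and variables do not carry over. Pictures are saved under pics/ and viewed, at most 10 in all, crops included, and the job is handed in when it is done.

```bash
ls; mkdir -p pics; cat > h.py <<'E'
import numpy as np, cv2
from station import env, effector, solver, viewer, workorder, search_frame, tip_of
def snap(n):
    return viewer.read_camera(n)
def cloud(n,depth):
    c=viewer.camera_info(n);K=np.array(c["intrinsics"],float);d=np.array(c["dist_coeffs"],float)
    v,u=np.mgrid[0:480,0:640]
    p=cv2.undistortPoints(np.stack([u,v],-1).reshape(-1,1,2).astype(float),K,d).reshape(480,640,2)
    P=np.stack([p[...,0]*depth,-p[...,1]*depth,-depth],-1)
    return P@np.array(c["rotation"]).T+np.array(c["eye"])
E
python3 - <<'E'
from h import *
for n in("top","scene"):
    im,d=snap(n);cv2.imwrite(f"pics/{n}0.png",im[...,::-1]);np.savez(f"{n}0.npz",im=im,d=d)
    c=viewer.camera_info(n);print(n,c["eye"],np.array(c["rotation"]).round(3).tolist(),np.array(c["intrinsics"]).tolist())
    for k in("tile","rack","rack_slat","board"):
        print(k,[(round(r["score"],2),np.round(r["at"],4).tolist()) for r in tip_of(n,k)[:2]])
print(env.sense())
E
```

```text
pics
top [ 0.3013725  -0.02036668  1.24538136] [[0.002, 0.99, -0.138], [-1.0, -0.0, -0.014], [-0.014, 0.138, 0.99]] [[451.948430623402, 0.0, 324.4463863075768], [0.0, 451.948430623402, 236.96758706809212], [0.0, 0.0, 1.0]]
tile [(0.64, [0.5288, 0.2061, 0.0235]), (0.53, [0.5451, -0.2126, -0.0028])]
rack [(0.97, [0.5459, -0.2126, -0.0015])]
rack_slat [(0.84, [0.5479, -0.2139, 0.0149])]
board []
scene [ 1.52940305 -0.37803382  0.85466245] [[0.315, -0.549, 0.774], [0.949, 0.18, -0.259], [0.003, 0.816, 0.578]] [[459.36120477342456, 0.0, 323.21957728691865], [0.0, 459.36120477342456, 242.7584967565329], [0.0, 0.0, 1.0]]
tile [(0.71, [0.5476, -0.2123, 0.004]), (0.62, [0.5226, 0.2105, 0.0179])]
rack [(0.82, [0.5505, -0.212, 0.0015])]
rack_slat [(0.69, [0.5479, -0.2122, 0.022]), (0.39, [0.5246, 0.2085, 0.0209])]
board [(0.68, [0.5602, 0.2009, -0.0002])]
{'t': 0.5, 'joint_positions': array([-1.29803149,  0.46754771, -0.01157831,  1.60274778,  0.00597809,
        1.07143042, -0.0562791 ]), 'joint_velocities': array([ 0.00013941, -0.00239797, -0.00023902,  0.0009456 ,  0.00111063,
       -0.00276027, -0.00039793]), 'tau': array([-3.20567688e-04, -5.19973898e+01, -1.19996766e-02, -2.43839318e+01,
       -5.65178948e-02,  1.21540713e-02,  4.50333641e-05]), 'ee_pos': array([0.20189295, 0.61781498, 0.21454155]), 'tcp_rot': array([[-9.50534278e-01,  3.10619682e-01,  3.19893662e-06],
       [ 3.10619680e-01,  9.50534273e-01, -1.03141417e-04],
       [-3.50784529e-05, -9.70457992e-05, -9.99999995e-01]]), 'wrist_force': array([ 1.24348658, -0.11653448,  0.04517353]), 'moment': array([-0.03047114,  0.00234829, -0.01749588]), 'grasp_force': 0.0, 'gripper_width': 0.09182704062073938}
```

View pics/top0.png

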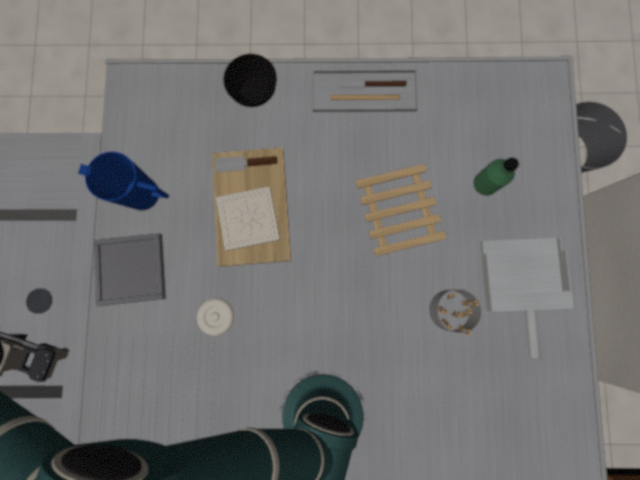

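View pics/scene0.png

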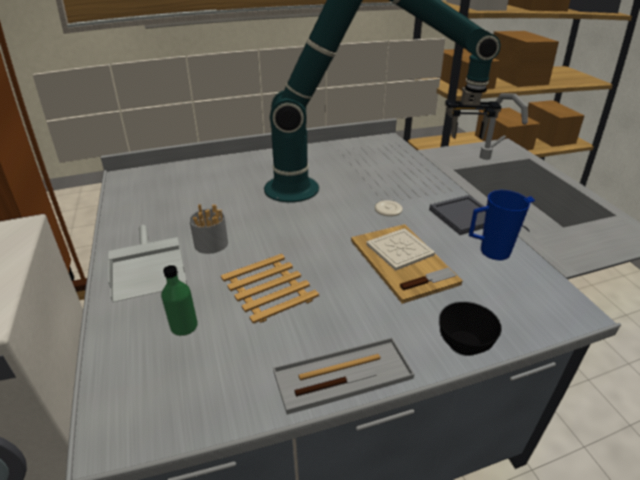

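Top picture: board at cols 213–291, rows 149–266, tile at 217–280 / 186–249 (turned several degrees), rack at 357–446 / 165–254 (turned about 10°), to the right (-y) of the board. I'll fit box silhouettes in both views.

```bash
cat > fit.py <<'E'
from h import *
from scipy.optimize import minimize
S=6
def proj(n,P):
    c=viewer.camera_info(n);R=np.array(c["rotation"]);q=(P-np.array(c["eye"]))@R
    q=q*[1,-1,-1]
    return cv2.projectPoints(q,np.zeros(3),np.zeros(3),np.array(c["intrinsics"],float),np.array(c["dist_coeffs"],float))[0].reshape(-1,2)
def box(x,y,a,sx,sy,z0,z1):
    X=np.array([[i*sx/2,j*sy/2] for i in(-1,1) for j in(-1,1)])
    X=X@np.array([[np.cos(a),np.sin(a)],[-np.sin(a),np.cos(a)]])+[x,y]
    return np.vstack([np.c_[X,np.full(4,z)] for z in(z0,z1)])
def mask(im,kind):
    b=cv2.resize(im,None,fx=S,fy=S,interpolation=cv2.INTER_CUBIC)
    h=cv2.cvtColor(b,cv2.COLOR_RGB2HSV).astype(int);rb=b[...,0].astype(int)-b[...,2]
    if kind=="wood": return (rb>28)
    return (rb<28)&(rb>3)&(h[...,2]>165)
DIM={"tile":(.15,.15,.022,.036),"rack":(.218,.2,.008,.019),"board":(.32,.2,.006,.022)}
def fit(n,im,name,g,hullmask=True):
    r=proj(n,box(*g,*[DIM[name][i]+(.06 if i<2 else 0) for i in range(4)]))
    if name=="tile": r=proj(n,box(*g,.19,.19,.022,.036))
    roi=np.zeros((480*S,640*S),np.uint8)
    cv2.fillConvexPoly(roi,cv2.convexHull((r*S).astype(np.int32)),1)
    m=mask(im,"white" if name=="tile" else "wood")&(roi>0)
    m=cv2.morphologyEx(m.astype(np.uint8),cv2.MORPH_OPEN,np.ones((9,9)))
    nc,lab,st,_=cv2.connectedComponentsWithStats(m); 
    m=np.isin(lab,[i for i in range(1,nc) if st[i,4]>300*1])
    pts=cv2.findNonZero(m.astype(np.uint8));H=cv2.convexHull(pts)
    M=np.zeros_like(roi);cv2.fillConvexPoly(M,H,1)
    def cost(p):
        q=proj(n,box(*(np.array(p)),*DIM[name]))
        A=np.zeros_like(roi);cv2.fillConvexPoly(A,cv2.convexHull(np.round((q+.5)*S*16-8).astype(np.int32)),1,shift=4)
        return np.count_nonzero(A!=M)/M.sum()
    s=minimize(cost,g,method="Nelder-Mead",options=dict(initial_simplex=np.array(g)+np.array([[0,0,0],[.01,0,0],[0,.01,0],[0,0,.08]]),xatol=2e-5,fatol=1e-5))
    return s.x,s.fun
if __name__=="__main__":
    for n in("top","scene"):
        f=np.load(n+"0.npz");im=f["im"];C=cloud(n,f["d"])
        for k,g in dict(tile=(.525,.207,.12),rack=(.547,-.213,.17),board=(.56,.2,.03)).items():
            x,c=fit(n,im,k,g)
            q=proj(n,np.array([[*x[:2],.03]]))[0].astype(int)
            z=C[q[1]-3:q[1]+4,q[0]-3:q[0]+4,2]
            print(n,k,x.round(4),"deg",np.degrees(x[2]).round(2),"err",round(c,3),"z",np.percentile(z,[10,50,90]).round(4))
E
python3 fit.py
```

```text
top tile [0.54   0.2088 0.19  ] deg 10.88 err 0.599 z [0.0358 0.0382 0.0427]
top rack [ 0.5508 -0.2118  0.2462] deg 14.11 err 0.009 z [0.0017 0.0191 0.0217]
top board [0.561  0.2025 0.082 ] deg 4.7 err 0.012 z [0.0346 0.0372 0.0412]
scene tile [0.5039 0.2157 0.1629] deg 9.34 err 0.367 z [0.0366 0.0396 0.0429]
scene rack [ 0.5525 -0.2118  0.2424] deg 13.89 err 0.035 z [-0.0004  0.0034  0.0206]
scene board [0.5597 0.2023 0.0743] deg 4.26 err 0.008 z [0.0349 0.0372 0.0401]
```

```bash
python3 - <<'E'
from h import *
for n,pts in(("top",[(250,215),(235,235),(265,200),(230,260),(225,250),(285,220),(240,170),(300,200)]),("scene",[(400,245),(385,235),(420,245),(400,285),(360,240),(340,240)])):
    im=np.load(n+"0.npz")["im"]
    for u,v in pts: print(n,u,v,im[v-1:v+2,u-1:u+2].mean((0,1)).round())
E
```

```text
top 250 215 [164. 157. 147.]
top 235 235 [167. 161. 150.]
top 265 200 [166. 159. 149.]
top 230 260 [147. 128.  95.]
top 225 250 [146. 131. 109.]
top 285 220 [139. 120.  89.]
top 240 170 [135. 122. 105.]
top 300 200 [125. 125. 127.]
scene 400 245 [186. 178. 158.]
scene 385 235 [175. 158. 130.]
scene 420 245 [176. 168. 150.]
scene 400 285 [86. 62. 34.]
scene 360 240 [156. 123.  71.]
scene 340 240 [134. 135. 131.]
```

```bash
sed -i 's/return (rb<28).*/return (rb<(42 if h[...,2].max()>0 and WH=="scene" else 33))\&(rb>3)\&(h[...,2]>(148 if WH=="scene" else 142))/; s/^S=6/S=6;WH="top"/; s/^    r=proj(n,box(\*g,\*\[/    global WH;WH=n\n&/' fit.py
python3 fit.py | grep tile
python3 - <<'E'
from h import *
for n in("top","scene"):
    for k in("knife","dustpan","peg_tin","roundel","mould","jug","bottle"):
        r=tip_of(n,k)[:1]; print(n,k,[(round(q["score"],2),np.round(q["at"],3).tolist()) for q in r])
E
```

```text
top tile [0.524  0.2091 0.2021] deg 11.58 err 0.008 z [0.0374 0.0405 0.0437]
scene tile [0.5102 0.2149 0.2076] deg 11.89 err 0.151 z [0.0369 0.0397 0.043 ]
top knife [(0.85, [0.682, 0.213, 0.026])]
top dustpan [(0.68, [0.371, -0.542, 0.001])]
top peg_tin [(0.64, [0.276, -0.341, 0.004])]
top roundel [(0.66, [0.55, -0.209, -0.003])]
top mould [(0.86, [0.381, 0.528, -0.002])]
top jug [(0.85, [0.595, 0.511, 0.002])]
top bottle [(0.91, [0.624, -0.456, -0.001])]
scene knife [(0.79, [0.681, 0.214, 0.021])]
scene dustpan [(0.91, [0.376, -0.54, 0.006])]
scene peg_tin [(0.57, [0.274, -0.341, -0.001])]
scene roundel [(0.71, [0.257, 0.288, 0.0])]
scene mould [(0.6, [0.382, 0.529, -0.004])]
scene jug [(0.95, [0.601, 0.515, -0.002])]
scene bottle [(0.89, [0.623, -0.461, 0.001])]
```

```bash
cat >> h.py <<'E'
B=np.array([.5604,.2024,.0785])   # board x,y,yaw
def rot(a): return np.array([[np.cos(a),-np.sin(a)],[np.sin(a),np.cos(a)]])
def b2w(p): return np.r_[B[:2]+rot(B[2])@p[:2],p[2]+B[2]]
def w2b(p): return np.r_[rot(-B[2])@(np.array(p[:2])-B[:2]),p[2]-B[2]]
SGN=1
def R(a,s=None):
    s=s or SGN
    y=s*np.array([np.cos(a),np.sin(a),0]);z=np.array([0,0,-1.]);return np.c_[np.cross(y,z),y,z]
def pusher(p,off,z):  # object pose in board frame -> TCP pose, off = local y of the TCP
    w=b2w(p);return np.r_[w[:2]+rot(w[2])@[0,off],z],w[2]
def st(msg):
    s=env.sense();print(msg,"t",round(s["t"],2),s["ee_pos"].round(4),"F",s["wrist_force"].round(1),"M",s["moment"].round(2),"w",round(s["gripper_width"],3));return s
E
cat > s1.py <<'E'
from h import *
r0=w2b([.5515,-.2118,.244]);r1=np.array([-.035,-.2,0]);print("rack in board",r0)
s=env.sense()
a=b2w(r0)[2]
for sg in(1,-1):
    p,_=pusher(r0,-.14,.2);q=solver.inverse_kinematics(p,R(a,sg));print(sg,None if q is None else np.round(q,2))
E
python3 s1.py
```

```text
rack in board [-0.04135391 -0.41222652  0.1655    ]
1 [-0.04  0.64  0.8   1.57 -0.49  1.14  1.11]
-1 [-0.27  0.93  1.34  1.59 -0.92  1.38 -1.72]
```

```bash
cat > s2.py <<'E'
from h import *
r0=w2b([.5515,-.2118,.244]);r1=np.array([-.035,-.2,0])
s=env.sense()
env.movel(s["ee_pos"]+[0,0,.1],rate=.25)
p,a=pusher(r0,-.135,.2);env.reach(p,R(a));st("above")
p,a=pusher(r0,-.135,.009);env.movel(p,R(a),rate=.2);st("down")
p,a=pusher(r0,-.112,.009);env.movel(p,R(a),rate=.08);st("near")
for f in(.33,.66,.94):
    p,a=pusher(r0+f*(r1-r0),-.110,.009);env.movel(p,R(a),rate=.08);st(f"push {f}")
im,d=snap("top");cv2.imwrite("pics/top1.png",im[...,::-1]);np.savez("top1.npz",im=im,d=d)
im,d=snap("scene");cv2.imwrite("pics/scene1.png",im[...,::-1]);np.savez("scene1.npz",im=im,d=d)
E
python3 s2.py
```

```text
above t 5.37 [ 0.5847 -0.3419  0.2   ] F [ 0.5 -0.2 -0.8] M [-0.07  0.07 -0.  ] w 0.092
down t 6.47 [ 0.5849 -0.3435  0.0103] F [ 0.5 -1.4  0.4] M [-0.09  0.07  0.05] w 0.092
near t 6.91 [ 0.579  -0.3193  0.0094] F [-0.5  0.3 -0.5] M [-0.1   0.04 -0.03] w 0.092
push 0.33 t 7.95 [ 0.5685 -0.2493  0.0087] F [ 0.3  0.7 -0.5] M [-0.03  0.08  0.  ] w 0.092
push 0.66 t 8.97 [ 0.5596 -0.181   0.0091] F [ 0.4 -0.5  0.4] M [-0.07  0.08  0.03] w 0.092
push 0.94 t 9.86 [ 0.5513 -0.1214  0.0088] F [0.2 0.2 0.3] M [-0.12 -0.02  0.01] w 0.092
```

View pics/scene1.png

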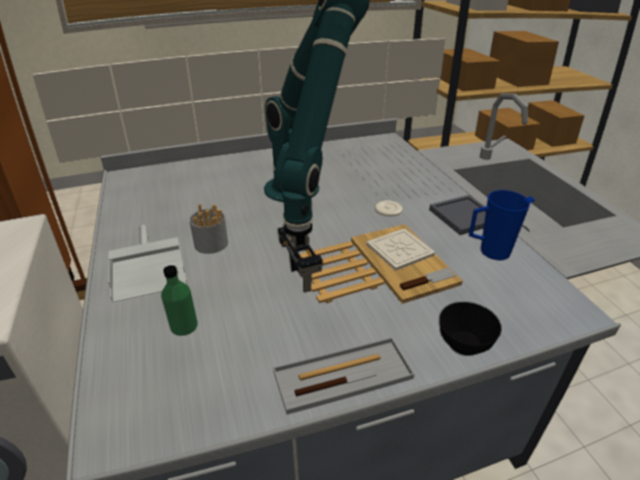

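The scene picture shows the rack (cols 310–380, rows 240–300) pushed square, with a few pixels' gap to the board at about (365,270). I'll close the gap under force watch.

```bash
cat > s3.py <<'E'
from h import *
u=rot(B[2])@[0,1]
for k in range(14):
    y=-.3225+.0+.0025*k+.002
    p,a=pusher([-.035,y+.110,0],-.110,.009);env.movel(p,R(a),rate=.05)
    env.pause(.1)
    s=env.sense();F=s["wrist_force"][:2]@u
    print(round(y,4),"F",F.round(1),w2b(np.r_[s["ee_pos"][:2],0]).round(4))
    if F<-10: break
for off,z in((-.135,.009),(-.14,.25)):
    p,a=pusher([-.035,-.2,0],off,z);env.movel(p,R(a),rate=.25)
p=b2w([.0,.12,0]);st("end")
E
python3 s3.py
```

```text
-0.3205 F -1.1 [-0.0352 -0.3206 -0.0785]
-0.318 F -0.8 [-0.0352 -0.318  -0.0785]
-0.3155 F -0.5 [-0.0349 -0.3153 -0.0785]
-0.313 F -1.1 [-0.0348 -0.3128 -0.0785]
-0.3105 F -5.0 [-0.0345 -0.3126 -0.0785]
-0.308 F -9.5 [-0.0346 -0.3125 -0.0785]
-0.3055 F -13.5 [-0.0345 -0.3124 -0.0785]
end t 13.79 [ 0.5514 -0.1385  0.2487] F [-0.1  0.5 -0.3] M [-0.05  0.06 -0.07] w 0.092
```

```bash
cat > s4.py <<'E'
from h import *
import fit
env.reach([.40,.42,.28],R(B[2]));st("side")
for n in("top","scene"):
    im,d=snap(n);cv2.imwrite(f"pics/{n}2.png",im[...,::-1]);np.savez(n+"2.npz",im=im,d=d)
    for k,g in dict(tile=(.525,.209,.2),rack=tuple(b2w([-.035,-.2024,0])),board=tuple(B)).items():
        try: x,c=fit.fit(n,im,k,g);print(n,k,x.round(4),"board-frame",w2b(x).round(4),"err",round(c,3))
        except Exception as e: print(n,k,e)
E
python3 s4.py
```

```text
side t 15.88 [0.401  0.4189 0.2801] F [-0.1  0.3  0.1] M [-0.01  0.07 -0.03] w 0.092
top tile [0.5237 0.209  0.203 ] board-frame [-0.0361  0.0095  0.1245] err 0.01
top rack [0.534  0.0138 0.1647] board-frame [-0.0411 -0.1859  0.0862] err 0.209
top board [0.5607 0.201  0.0847] board-frame [ 0.0002 -0.0014  0.0062] err 0.107
scene tile [0.5092 0.2152 0.2007] board-frame [-0.0501  0.0168  0.1222] err 0.146
scene rack [ 0.5566  0.0137 -0.0301] board-frame [-0.0186 -0.1878 -0.1086] err 0.204
scene board [0.5608 0.1959 0.0909] board-frame [-0.0001 -0.0065  0.0124] err 0.113
```

View pics/top2.png

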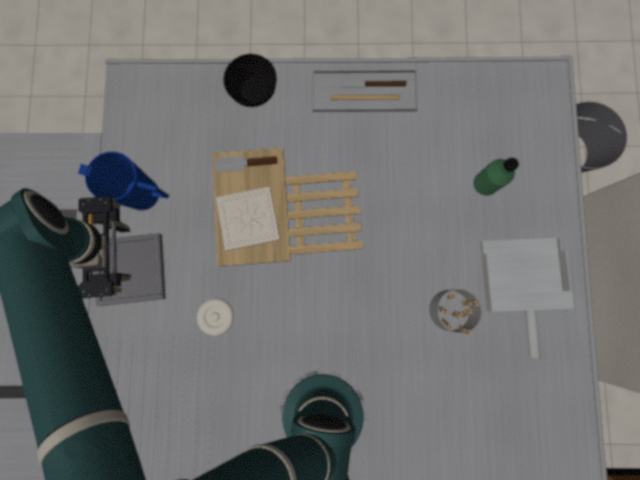

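The top picture shows the rack (cols 287–362, rows 172–253) meeting the board's right side (col ~288), with the tile unmoved at 217–280. I'll check rack yaw with the board cropped out.

```bash
sed -i 's/^    if name=="tile": r=.*/&\n    if name=="rack" and CUT: r=proj(n,box(g[0]+.03*np.sin(g[2]),g[1]-.03*np.cos(g[2]),g[2],.278,.26-2*CUT,.019,.019))/; s/^S=6;/S=6;CUT=0;/' fit.py
python3 - <<'E'
from h import *
import fit
g=b2w([-.035,-.2024,0])
for n in("top","scene"):
    im=np.load(n+"2.npz")["im"]
    fit.CUT=.004
    fit.DIM["rack"]=(.218,.196,.008,.019)
    x,c=fit.fit(n,im,"rack",tuple(b2w([-.035,-.2044,0])));print(n,x.round(4),w2b(x).round(4),round(c,4))
im=np.load("top2.npz")["im"];cv2.imwrite("pics/c.png",cv2.resize(im[140:275,205:370],None,fx=4.5,fy=4.4,interpolation=cv2.INTER_CUBIC)[...,::-1])
E
```

```text
top [ 0.5428 -0.0024  0.0786] [-3.360e-02 -2.028e-01  1.000e-04] 0.021
scene [ 0.5447 -0.0028  0.078 ] [-0.0317 -0.2033 -0.0005] 0.0473
```

View pics/c.png

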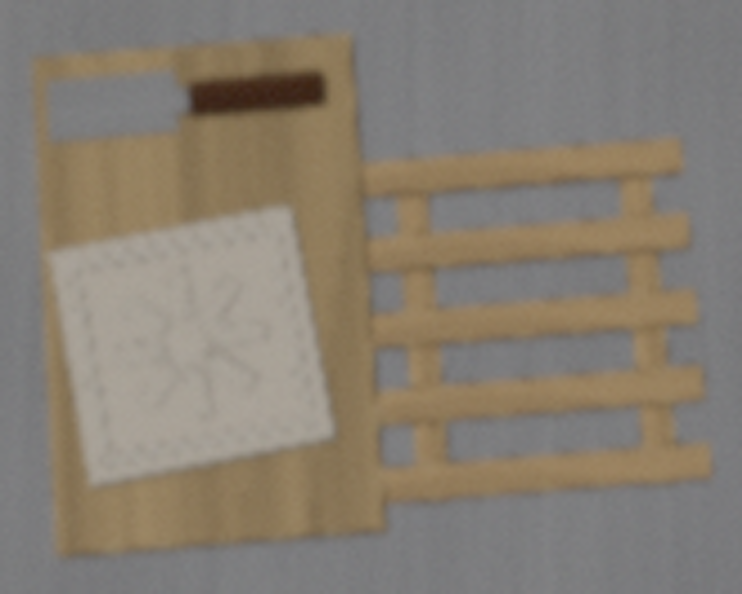

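Rack is snug and square (yaw error 0, centre at x_b = -0.033). Next I push the tile, stopping about 8 mm short.

```bash
cat > s5.py <<'E'
from h import *
t0=np.array([-.0361,.0095,.1245]);t1=np.array([-.033,-.1945,0]);Z=.0265
p,a=pusher(t0,.108,.2);env.reach(p,R(a));st("above")
p,a=pusher(t0,.108,Z);env.movel(p,R(a),rate=.15);s=st("down")
assert s["wrist_force"][2]<6
p,a=pusher(t0,.0865,Z);env.movel(p,R(a),rate=.06);st("near")
for f in(.2,.4,.6,.8,1):
    q=t0+f*(t1-t0);q[2]=t0[2]*max(0,1-f/.8)
    p,a=pusher(q,.085,Z);env.movel(p,R(a),rate=.07);st(f"push {f}")
p,a=pusher(t1,.1,Z);env.movel(p,R(a),rate=.1)
p,a=pusher(t1,.105,.1);env.movel(p,R(a),rate=.2)
for n in("scene",):
    im,d=snap(n);cv2.imwrite(f"pics/{n}3.png",im[...,::-1])
env.reach([.40,.42,.28],R(B[2]));st("side")
import fit
fit.DIM["tile"]=(.15,.15,.019,.033)
for n in("top","scene"):
    im,d=snap(n);cv2.imwrite(f"pics/{n}4.png",im[...,::-1]);np.savez(n+"4.npz",im=im,d=d)
    x,c=fit.fit(n,im,"tile",tuple(b2w(t1)));print(n,"tile",w2b(x).round(4),round(c,3))
    fit.CUT=.004;fit.DIM["rack"]=(.218,.196,.008,.019)
E
python3 s5.py
python3 -c "
import cv2
a=cv2.imread('pics/top4.png')[140:275,205:370];b=cv2.imread('pics/scene4.png')[210:320,300:475]
import numpy as np
a=cv2.resize(a,(400,327),interpolation=2);b=cv2.resize(b,(400,251),interpolation=2);cv2.imwrite('pics/m4.png',np.vstack([a,b]))"
```

```text
above t 16.68 [0.5017 0.3158 0.2003] F [0.  0.8 0.9] M [-0.01 -0.01 -0.04] w 0.092
down t 17.99 [0.5025 0.3152 0.0274] F [ 0.4 -0.5  0.1] M [-0.06  0.06 -0.01] w 0.092
near t 18.5 [0.5064 0.2933 0.0266] F [0.8 0.4 0.4] M [-0.09  0.05  0.01] w 0.092
push 0.2 t 19.25 [0.5131 0.2518 0.0266] F [-0.5 -0.1  0.9] M [-0.1   0.04  0.01] w 0.092
push 0.4 t 19.98 [0.5196 0.2115 0.0266] F [ 0.2 -0.3 -0.2] M [-0.06  0.04  0.  ] w 0.092
push 0.6 t 20.72 [0.5258 0.1709 0.0264] F [ 0.   0.5 -0.6] M [-0.13  0.08  0.02] w 0.092
push 0.8 t 21.45 [0.5325 0.1309 0.0266] F [-0.1  0.7  0.5] M [-0.08  0.07 -0.01] w 0.092
push 1 t 22.18 [0.5363 0.0902 0.0266] F [-0.1 -0.6 -0.1] M [-0.06  0.04  0.05] w 0.092
side t 24.48 [0.4007 0.4185 0.2793] F [ 0.5 -0.1  0.5] M [-0.08  0.03  0.03] w 0.092
top tile [-0.0329 -0.1944  0.002 ] 0.018
scene tile [-0.0469 -0.1906 -0.0115] 0.142
```

View pics/m4.png

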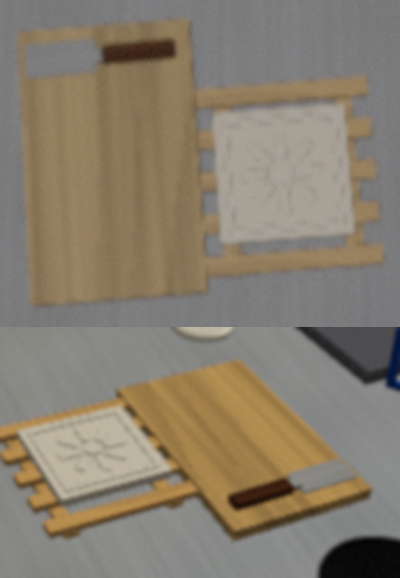

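The picture shows the tile flat on the rack, square, and slightly nearer the board. The rack is still against the board and the knife hasn't moved. Now the last 8 mm.

```bash
cat > s6.py <<'E'
from h import *
import fit
t1=np.array([-.033,-.2027,0]);Z=.0255
p,a=pusher(t1,.112,.12);env.reach(p,R(a))
p,a=pusher(t1,.112,Z);env.movel(p,R(a),rate=.15);s=st("down")
p,a=pusher(t1,.085,Z);env.movel(p,R(a),rate=.05);st("push")
p,a=pusher(t1,.1,Z);env.movel(p,R(a),rate=.1)
p,a=pusher(t1,.105,.15);env.movel(p,R(a),rate=.2)
env.reach([.40,.42,.28],R(B[2]));st("side")
fit.DIM["tile"]=(.15,.15,.019,.033);fit.CUT=.004;fit.DIM["rack"]=(.218,.196,.008,.019)
for n in("top","scene"):
    im,d=snap(n);cv2.imwrite(f"pics/{n}5.png",im[...,::-1])
    x,c=fit.fit(n,im,"tile",tuple(b2w(t1)));print(n,"tile",w2b(x).round(4),round(c,3))
    x,c=fit.fit(n,im,"rack",tuple(b2w([-.035,-.2044,0])));print(n,"rack",w2b(x).round(4),round(c,4))
    i=im[140:275,205:370] if n=="top" else im[210:320,300:475]
    cv2.imwrite(f"pics/{n}6.png",cv2.resize(i,None,fx=3,fy=3,interpolation=2)[...,::-1])
E
python3 s6.py
```

```text
down t 26.76 [0.5352 0.1095 0.0261] F [-0.2 -0.5 -0.2] M [-0.05  0.1   0.02] w 0.092
push t 27.45 [0.5367 0.082  0.0255] F [ 0.6 -0.3  0.6] M [-0.03  0.05 -0.03] w 0.092
side t 29.91 [0.4008 0.4185 0.2795] F [-0.7 -0.2 -0.1] M [-0.07  0.02  0.02] w 0.092
top tile [-0.0332 -0.2008 -0.0015] 0.016
top rack [-0.0335 -0.2026 -0.001 ] 0.0212
scene tile [-0.0462 -0.1973 -0.0193] 0.134
scene rack [-0.0317 -0.2033 -0.0005] 0.0476
```

View pics/top6.png

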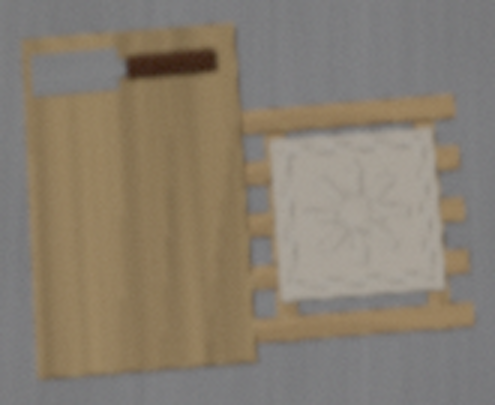

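View pics/scene6.png

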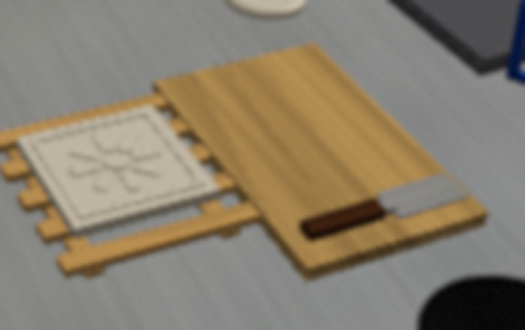

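The top crop shows the tile (270–443, 127–300) square in the middle of the rack, with the slat ends on the board edge (col ~245–255). The scene crop confirms it lies flat. Handing in.

```bash
python3 -c "
from h import *
print(workorder.finish_job())"
```

```text
the job is handed in; nothing more can be done
None
```

The rack stands snug and square against the board, the tile lies flat on it about 2 mm from centre with slat showing all round, nothing else was moved on purpose, and the job was handed in at about 30 s of the 58 s allowed.

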